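Load the measuring tray in reverse order

TASK

Move the four capped specimen pots from the slate-blue carrier tray to the purple measuring tray in the reverse order: the pot that starts nearest the black handle of the carrier goes into the compartment furthest from the black handle of the measuring tray, and so on, until the last one stands next to that handle. Keep the pots upright, set each one down on the floor of its compartment rather than dropping it, and leave all four standing at rest and let go.

Things in the scene. Friction and masses are not known exactly. Their poses are not given: they have to be found in the camera images.
- carrier: Slate-blue fixed tray where the pots start. Origin: centre of underside, on the table. Row of 4 compartments along its x: centres x = -85.5, -28.5, 28.5, 85.5 mm, y = 0; each 54 x 54 mm inside, floor 4 mm and rims 16 mm above the table, walls 3 mm. Black handle block (24 x 60 x 28 mm high, metal strip on top) at its -x end, beyond x = -115.5 mm. Trays may stand on either side.
- meter_tray: Purple fixed tray with lilac compartment floors, empty at the start; same shape, size, origin, axes and compartment centres as the carrier, black handle block likewise at its -x end. A pot standing in it has its mid-point 35 mm above the table and about 8 mm of free play each way from the compartment's centre.
- pot_red_mid (a point): Upright specimen pot, red screw cap, 62 mm tall, about 60 g: white body 36 mm across, cap 38 mm across over the top 18 mm. Point: on its axis half-way up, 31 mm above its underside, 37 mm above the table at the start; z up. Grip the cap from above with 10 to 25 N, fingers closing across the row (along the tray's y); along the row the gap between pots is only about 19 mm.
- pot_yellow_mid (a point): Upright specimen pot, yellow screw cap, 62 mm tall, about 60 g: white body 36 mm across, cap 38 mm across over the top 18 mm. Point: on its axis half-way up, 31 mm above its underside, 37 mm above the table at the start; z up. Grip the cap from above with 10 to 25 N, fingers closing across the row (along the tray's y); along the row the gap between pots is only about 19 mm.
- pot_green_mid (a point): Upright specimen pot, green screw cap, 62 mm tall, about 60 g: white body 36 mm across, cap 38 mm across over the top 18 mm. Point: on its axis half-way up, 31 mm above its underside, 37 mm above the table at the start; z up. Grip the cap from above with 10 to 25 N, fingers closing across the row (along the tray's y); along the row the gap between pots is only about 19 mm.
- pot_blue_mid (a point): Upright specimen pot, blue screw cap, 62 mm tall, about 60 g: white body 36 mm across, cap 38 mm across over the top 18 mm. Point: on its axis half-way up, 31 mm above its underside, 37 mm above the table at the start; z up. Grip the cap from above with 10 to 25 N, fingers closing across the row (along the tray's y); along the row the gap between pots is only about 19 mm.
- mat_red: Red square mat, 51 x 51 x 2 mm, fixed on the floor of one carrier compartment; the red-capped pot starts on it, within 4 mm of its centre. It stays there and so marks where that pot stood. Origin: centre of its underside, axes along the carrier's.
- mat_yellow: Yellow square mat, 51 x 51 x 2 mm, fixed on the floor of one carrier compartment; the yellow-capped pot starts on it, within 4 mm of its centre. It stays there and so marks where that pot stood. Origin: centre of its underside, axes along the carrier's.
- mat_green: Green square mat, 51 x 51 x 2 mm, fixed on the floor of one carrier compartment; the green-capped pot starts on it, within 4 mm of its centre. It stays there and so marks where that pot stood. Origin: centre of its underside, axes along the carrier's.
- mat_blue: Blue square mat, 51 x 51 x 2 mm, fixed on the floor of one carrier compartment; the blue-capped pot starts on it, within 4 mm of its centre. It stays there and so marks where that pot stood. Origin: centre of its underside, axes along the carrier's.
Mind the look-alikes: they are no part of the job. Leave any white look-alike of the mat_blue alone. Leave any pink look-alike of the part that bears pot_blue_mid alone.

How it is judged:
By the outcome, as a careful person would: the job done as asked, in the order asked, and still so for the second after the job is handed in, with the robot touching nothing.
It also fails if it takes over 112 s, if anything falls off the work surface, if the arm or the gripper's body presses on something with over 40 N, if the wrist force passes 120 N, or if a joint passes its speed limit or range.

ROBOT

A 6-joint arm with a two-finger parallel gripper is mounted at the origin on the work surface. World frame = base frame: x ahead of the robot, y to its left, z up, the work surface at z = 0. Lengths are in mm, angles in rad, forces in N, time in s.
With the tool pointing down it reaches from about 300 to 775 mm from the base axis. Payload 14.6 kg.
Tool frame: the origin (TCP) lies at the very end of the fingers, on their centre line; the grasp point (between the pads) lies 19 mm behind it; z points along the fingers, y is the direction in which the jaws open and shut (so a half turn about z gives the same grasp; the last joint's range is limited). The gripper opens to 94 mm and grips with 3 to 60 N. Pads are 16 mm wide; open, the fingers measure 119 mm over their backs; the gripper's body (75 mm by 177 mm) begins 78 mm behind the grasp point.
Start: joints at [-1.227, 0.3, 1.521, -0, 1.321, -0.067], TCP at [219.631, -504.234, 205.446] pointing down, gripper open.
Joint ranges: [-3.03, 3.03], [-0.79, 2.21], [0.23, 2.52], [-1.04, 4.18], [0, 3.07], [-2.55, 2.55]. Speed limits (rad/s): [2.22, 2.22, 2.57, 3.14, 3.14, 3.14].

INTERFACE

Orientations are given as [roll, pitch, yaw] about the fixed x, y, z axes, in that order (R = Rz(yaw) Ry(pitch) Rx(roll)).
In Python, from cell import manip gives the robot as it stands.
- The arm moves only by the shell command python3 -m inch 'ROWS' [FORCE]. ROWS is a JSON object of lists of equal length, an entry for each row: "grip": the opening, from -1 (shut) to 1 (fully open), so that 0 is half open; "travel": the shift along the world's x, y, z in cm, a list of three; "turn": the turn, a rotation vector about the world's x, y, z in degrees, a list of three. A call has 1 to 10 rows; each row is the pose to reach, as a shift and turn from the pose measured when the call began; what a row does not reach only later rows make up. A row lasts 1/8 s, in which the tool goes at most 62.5 mm and 10.7 degrees, less where a joint would pass 70% of its speed; a pose out of reach is approached as far as the arm can. A call with a gripper value outside its range is refused whole. The fingers move at their own pace and stop on an object; FORCE is the grip in N (left out, the last holds). Time passes only in rows, so rows that repeat a pose let the fingers close. It gives the time, the measured TCP pose, the force and the opening at its end, in the units of the state.
- manip.read_state(): the state, without advancing time (a new reading comes with each control period).
- manip.camera(name): name is "scene" or "side" or "wrist"; returns (picture, depth): 480x640x3 uint8, red, green, blue; 480x640 float32, mm along the optical axis (not along the pixel's ray), 0 where there is no reading.
- manip.calibration(name): a dict with "fx", "fy", "cx", "cy" (pixels), "world_from_camera" (4x4, takes a point from camera to world coordinates). Camera axes: x right, y up, looking along -z (the intrinsics and any distortion apply to the point x, -y, -z); pixel columns grow to the right and rows downward; lengths in mm; the calibration is good to about 2 mm. A picture is of the moment at which its call begins: read the wrist's pose just before it. calibration takes no time and is no camera call; for the wrist camera it gives the pose at the moment of the call.
- manip.sign_off(): hands the job in, once; it reports no verdict.
Trained networks look in the newest picture that a camera, given by its name, has taken for a name from the list of things; names that differ only in an ending like _2 or _b are one class to them, and where a whole thing is asked for, a point or a joint stands for the part that bears it (a point fixed in the world has none). Each returns a list of dicts, best first, with "p" (0 to 1); they miss things now and then, are a little off and sometimes report something else, mostly with a low value. They report only what shows in the picture. A call takes as long as a camera call. They do not tell look-alikes from the thing itself.
- manip.look_for(camera, label): "bbox" ([left, top, right, bottom] in pixels, round what is visible of it).
The state is a dict: "clock": time; "joints": joint angles; "qd": joint speeds; "effort": joint torques, N m; "eef_pos": TCP position; "eef_rot": TCP orientation; "wrist_force": force on the tool from outside, world axes, zero at the start; "moment": the same for the moment, N m; "finger_gap": finger opening in mm.
Only numpy, scipy, OpenCV 4.12 (cv2) and the standard library are available. Lean on these libraries where they do the work, as an engineer would, in place of code of your own. Each camera call takes 0.05 s, during which the arm holds its last target.

## Working session

There is one attempt and no reset: what is moved stays moved. The work goes in short steps, Python scripts to look and compute and a shell command to move; the robot and the scene stay as the last step left them, time stands still between calls to the robot, and variables do not carry over. Pictures are saved under pics/ and viewed, and the job is handed in when it is done.

```bash
ls; mkdir -p pics; python3 - <<'E'
from cell import manip
import cv2
print(manip.read_state())
for n in ("scene","side","wrist"):
    p,d=manip.camera(n)
    cv2.imwrite(f"pics/{n}0.png",p[:,:,::-1])
    c=manip.calibration(n); print(n,c)
    if n=="scene":
        for l in ("carrier","meter_tray","pot_red_mid","pot_yellow_mid","pot_green_mid","pot_blue_mid"):
            print(l,[(x['bbox'],round(x['p'],2)) for x in manip.look_for(n,l)])
E
```

```text
pics
{'clock': 0.0, 'joints': array([-1.22656629e+00,  3.00463434e-01,  1.52159471e+00,  1.68399112e-05,
        1.32071073e+00, -6.66119267e-02]), 'qd': array([ 0.00169267,  0.0006492 ,  0.00110844,  0.00135097, -0.00079849,
       -0.0015949 ]), 'effort': array([ 2.42406713e-03, -5.31804657e+01, -3.52726829e+01,  7.08469399e-02,
        2.44584493e-02, -1.20917139e-04]), 'eef_pos': array([ 219.56331888, -503.97767635,  204.88477354]), 'eef_rot': array([-3.14042012e+00, -9.45678262e-05,  4.10837732e-01]), 'wrist_force': array([-0.34322448, -0.72704533,  0.66696422]), 'moment': array([ 0.00315328, -0.01652673,  0.00061264]), 'finger_gap': 94.01473125900023}
scene {'fx': 496.9766767908199, 'fy': 496.9766767908199, 'cx': 314.5860298158392, 'cy': 239.54291122251306, 'world_from_camera': array([[ 4.26474497e-01, -5.14430349e-01,  7.43962983e-01,
         1.14419823e+03],
       [ 9.04494947e-01,  2.39919759e-01, -3.52600907e-01,
        -3.42396289e+02],
       [ 2.89718767e-03,  8.23286053e-01,  5.67619309e-01,
         5.00137650e+02],
       [ 0.00000000e+00,  0.00000000e+00,  0.00000
[... 664 characters left out ...]
37037270e-01, -4.85974198e-01,
        -4.29071837e+02],
       [ 1.66044126e-02,  6.16254999e-01,  7.87371621e-01,
         6.55812994e+02],
       [ 0.00000000e+00,  0.00000000e+00,  0.00000000e+00,
         1.00000000e+00]])}
wrist {'fx': 373.0073957128492, 'fy': 373.0073957128492, 'cx': 316.90822610209256, 'cy': 243.91855516014448, 'world_from_camera': array([[ 3.99312331e-01,  8.84578402e-01,  2.40978657e-01,
         2.90488296e+02],
       [-9.16814885e-01,  3.85168709e-01,  1.05335334e-01,
        -4.73328609e+02],
       [ 3.59922819e-04, -2.62994517e-01,  9.64797261e-01,
         3.86338005e+02],
       [ 0.00000000e+00,  0.00000000e+00,  0.00000000e+00,
         1.00000000e+00]])}
```

View pics/scene0.png

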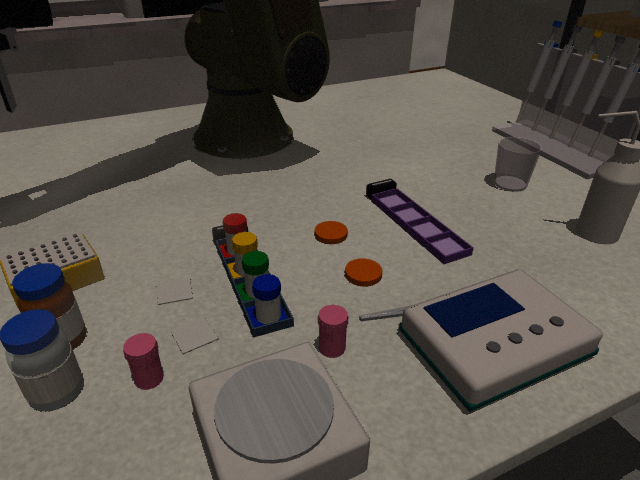

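View pics/side0.png

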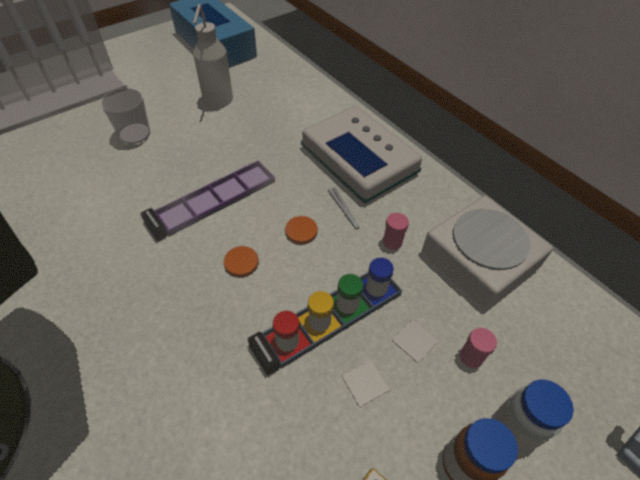

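View pics/wrist0.png

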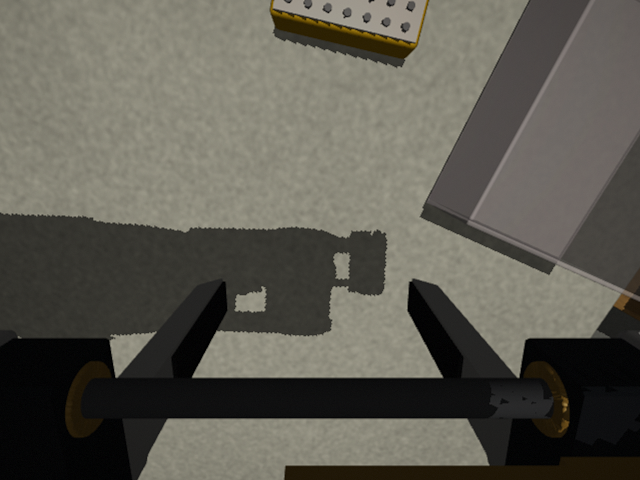

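The scene view shows the carrier with, counting from its handle, red (235,235), yellow (245,255), green (256,275) and blue (267,300). The purple tray is empty, with its handle at (380,187). The pink pots and white mats are decoys. Next I'll measure the poses.

```bash
cat > h.py <<'E'
import numpy as np, cv2
from cell import manip
def cloud(n):
    p,d=manip.camera(n); c=manip.calibration(n)
    v,u=np.mgrid[0:480,0:640]; d=d.astype(float)
    P=np.stack([(u-c['cx'])/c['fx']*d,-(v-c['cy'])/c['fy']*d,-d,np.ones_like(d)],-1)
    W=P@c['world_from_camera'].T
    hsv=cv2.cvtColor(p,cv2.COLOR_RGB2HSV)
    return p,W[...,:3],hsv,d>0
H={'red':[(0,5),(174,180)],'yellow':[(18,30)],'green':[(50,75)],'blue':[(112,125)]}
def hm(hsv,rs,s=120,v=40):
    h=hsv[...,0].astype(int); m=np.zeros(h.shape,bool)
    for a,b in rs: m|=(h>=a)&(h<=b)
    return m&(hsv[...,1]>=s)&(hsv[...,2]>=v)
def circ(xy):
    c,r=cv2.minEnclosingCircle(xy.astype(np.float32)); return np.array(c),r
E
python3 - <<'E'
from h import *
for n in ("scene","side"):
    p,W,hsv,ok=cloud(n)
    for k,l in (('red','pot_red_mid'),('yellow','pot_yellow_mid'),('green','pot_green_mid'),('blue','pot_blue_mid')):
        b=manip.look_for(n,l)[:3]
        best=None
        for bb in b:
            x0,y0,x1,y1=[int(t) for t in bb['bbox']]
            mm=np.zeros(ok.shape,bool); mm[y0-3:y1+4,x0-3:x1+4]=1
            m=mm&ok&hm(hsv,H[k])&(W[...,2]>55)
            if m.sum()<20: continue
            Q=W[m]; zt=np.median(Q[Q[:,2]>np.percentile(Q[:,2],60)][:,2]); T=Q[abs(Q[:,2]-zt)<2.5]
            print(n,k,bb['p'],m.sum(),'zt',zt.round(1),'mean',T.mean(0).round(1),'circ',circ(T[:,:2]),'p', p[m].mean(0).round())
    h=hsv[...,0].astype(int)
    b=manip.look_for(n,"meter_tray")[0]['bbox']; x0,y0,x1,y1=[int(t) for t in b]
    print(n,b); 
    sub=W[y0-5:y1+6,x0-5:x1+6].reshape(-1,3); hs=hsv[y0-5:y1+6,x0-5:x1+6].reshape(-1,3)
    m=(hs[:,0]>125)&(hs[:,0]<165)&(hs[:,1]>40)
    A=sub[m&(sub[:,2]>11)&(sub[:,2]<21)]
    print('purple',m.sum(),len(A),cv2.minAreaRect(A[:,:2].astype(np.float32)), np.percentile(A[:,2],[5,50,95]))
    F=sub[m&(sub[:,2]<8)]
    print('floor',len(F),cv2.minAreaRect(F[:,:2].astype(np.float32)),np.median(F[:,2]))
E
```

```text
scene red 0.74 367 zt 68.0 mean [ 469.8 -167.9   67.6] circ (array([ 468.26116943, -168.49343872]), 20.537120819091797) p [89. 21. 18.]
scene green 0.56 306 zt 68.3 mean [ 583.3 -173.1   67.6] circ (array([ 582.73834229, -172.80747986]), 18.986520767211914) p [ 3. 58. 13.]
scene blue 0.56 468 zt 68.1 mean [ 642.8 -177.9   67.6] circ (array([ 642.47515869, -177.51173401]), 19.78041648864746) p [ 4. 16. 77.]
scene [366.6, 182.0, 471.8, 262.7]
purple 3055 889 ((520.745849609375, 159.65066528320312), (247.44036865234375, 63.43785095214844), 0.5162815451622009) [11.35462709 14.33892499 16.61985591]
floor 1745 ((523.830078125, 169.38455200195312), (241.34832763671875, 82.8901138305664), 0.6968921422958374) 4.427255993655365
side yellow 0.62 535 zt 69.6 mean [ 528.4 -172.1   69. ] circ (array([ 528.95074463, -171.34432983]), 18.798202514648438) p [142. 113.  35.]
side green 0.8 356 zt 69.9 mean [ 583.1 -175.2   69.1] circ (array([ 582.93572998, -174.94387817]), 18.11737632751465) p [39. 87. 44.]
side blue 0.6 188 zt 69.7 mean [ 636.8 -185.9   69. ] circ (array([ 640.17700195, -181.16622925]), 17.236251831054688) p [ 37.  47. 101.]
side [138.2, 162.2, 274.6, 241.0]
purple 1037 499 ((527.473388671875, 158.2249755859375), (227.996337890625, 61.340450286865234), 0.9711649417877197) [11.68186138 15.25948786 17.99991679]
floor 405 ((529.747802734375, 159.04315185546875), (223.3580322265625, 62.24226760864258), 1.1524602174758911) 5.35549393248175
```

```bash
python3 -m inch '{"travel":[[0,0,5],[2,4,9],[7,9,9.5],[12,15,9.5],[17,20,9.5],[21,25,9.5],[24,30,9.5],[25,33,9.5],[25,33,9.5],[25,33,9.5]],"turn":[[0,0,-3],[0,0,-7],[0,0,-13],[0,0,-19],[0,0,-26],[0,0,-26.5],[0,0,-26.5],[0,0,-26.5],[0,0,-26.5],[0,0,-26.5]],"grip":[1,1,1,1,1,1,1,1,1,1]}' 20
python3 - <<'E'
from h import *
print(manip.read_state()['joints'])
p,W,hsv,ok=cloud('wrist'); cv2.imwrite('pics/w1.png',p[:,:,::-1]); np.savez('w1.npz',p=p,W=W)
E
```

```text
clock: 2.3
eef_pos: [469.5, -174.5, 300.4]
eef_rot: [3.141, 0.0, -0.051]
wrist_force: [0.5, 1.0, -0.6]
finger_gap: 94.3
[-4.28869290e-01  1.31842650e-01  1.50567286e+00 -2.42416679e-04
  1.50410235e+00  1.19324715e+00]
```

View pics/w1.png

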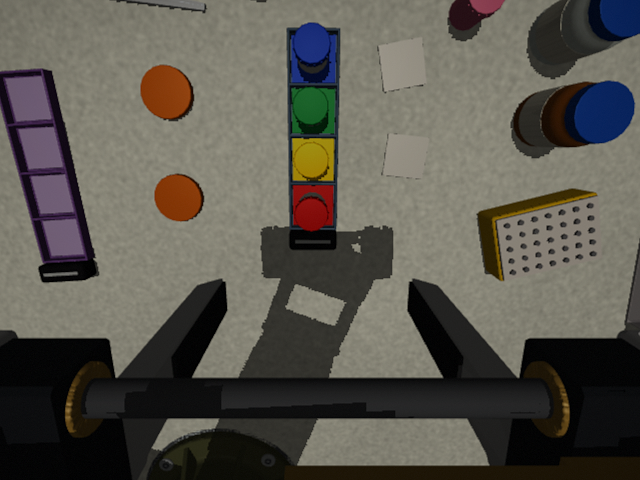

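The wrist view shows the whole carrier, from its handle at (313,238) through red, yellow and green to blue (312,45), and the purple tray with its handle at (68,270). I'll fit both in 3D.

```bash
python3 - <<'E'
from h import *
f=np.load('w1.npz'); p,W=f['p'],f['W']; hsv=cv2.cvtColor(p,cv2.COLOR_RGB2HSV)
roi=np.zeros((480,640),bool); roi[20:235,280:350]=1
C={}
for k in H:
    m=roi&hm(hsv,H[k])&(W[...,2]>62); T=W[m]; C[k]=circ(T[:,:2])
    print(k,m.sum(),'mean',T.mean(0).round(1),'circ',C[k][0].round(1),round(C[k][1],1),'z',np.median(T[:,2]).round(1))
    m2=roi&hm(hsv,H[k])&(W[...,2]<9); T=W[m2]; print('  mat',m2.sum(),cv2.minAreaRect(T[:,:2].astype(np.float32)),np.median(T[:,2]).round(1))
Z=W[...,2]
# meter
roi=np.zeros((480,640),bool); roi[60:290,0:105]=1
m=roi&(Z>9)&(Z<20); A=W[m]; print('meter rim',m.sum(),cv2.minAreaRect(A[:,:2].astype(np.float32)),np.median(A[:,2]))
m=roi&(Z>20)&(Z<40); A=W[m]; print('meter handle',m.sum(),cv2.minAreaRect(A[:,:2].astype(np.float32)),np.median(A[:,2]))
s=hsv[...,1];v=hsv[...,2];h=hsv[...,0]
print(p[100,25],p[100,10],p[240,65])
lil=(roi&(Z<9)&(Z>0)&(h>125)&(h<165)&(p[...,0]>85)).astype(np.uint8)
n,lab,st,ce=cv2.connectedComponentsWithStats(lil)
for i in range(1,n):
    if st[i,4]>200:
        T=W[lab==i]; r=cv2.minAreaRect(T[:,:2].astype(np.float32)); print(st[i],T.mean(0).round(1),r)
roi=np.zeros((480,640),bool); roi[20:255,280:350]=1
m=roi&(Z>20)&(Z<34)&(p.max(-1)<60); m[:225]=0; A=W[m]; print('carrier handle',m.sum(),cv2.minAreaRect(A[:,:2].astype(np.float32)))
m=roi&(Z>13)&(Z<19); A=W[m]; print('carrier rim',m.sum(),cv2.minAreaRect(A[:,:2].astype(np.float32)))
E
```

```text
red 894 mean [ 470.7 -167.7   73. ] circ [ 498.5 -173.5] 48.2 z 69.4
  mat 686 ((468.885986328125, -169.29603576660156), (52.55094909667969, 52.05825424194336), 86.97673797607422) 7.3
yellow 983 mean [ 529.3 -171.    71.6] circ [ 529.  -170.8] 19.4 z 69.5
  mat 767 ((526.2000122070312, -172.6730499267578), (52.63975143432617, 51.26972961425781), 86.82612609863281) 7.4
green 1094 mean [ 583.6 -173.2   72.5] circ [ 574.  -172.6] 28.2 z 69.6
  mat 541 ((583.0825805664062, -176.0855255126953), (52.50348663330078, 51.09153366088867), 87.01885223388672) 7.5
blue 1234 mean [ 641.4 -178.    72.2] circ [ 603.4 -178.4] 57.0 z 69.7
  mat 680 ((641.2807006835938, -179.5546875), (51.87444305419922, 53.01099395751953), 86.48968505859375) 7.6
meter rim 3305 ((517.9833374023438, 159.12489318847656), (254.02647399902344, 63.16016387939453), 0.9025440812110901) 15.786695962834983
meter handle 908 ((516.6984252929688, 158.67784118652344), (253.50628662109375, 60.03590393066406), 0.8710945248603821) 28.98533773642214
[107  90 113] [77 55 86] [112  94 117]
[   5   76   46   46 1543] [615.1 162.7   6.3] ((614.6864013671875, 162.96153259277344), (48.46928787231445, 45.05847930908203), 0.24264289438724518)
[  19  127   44   42 1403] [558.1 162.    6.2] ((557.5179443359375, 161.8447265625), (48.3653450012207, 45.28266143798828), 0.39218392968177795)
[  31  174   43   40 1276] [501.1 161.4   6.1] ((500.29925537109375, 161.78590393066406), (48.477664947509766, 45.31524658203125), 0.6097734570503235)
[  43  219   41   37 1178] [443.8 160.8   6. ] ((443.3048400878906, 160.9273681640625), (48.434688568115234, 46.292537689208984), 0.7002080678939819)
carrier handle 890 ((427.88470458984375, -166.514404296875), (58.237796783447266, 24.984264373779297), 85.9026870727539)
carrier rim 1626 ((553.4712524414062, -173.76007080078125), (60.0548210144043, 234.16574096679688), 86.62818145751953)
```

```bash
python3 - <<'E'
from h import *
f=np.load('w1.npz'); p,W=f['p'],f['W']; hsv=cv2.cvtColor(p,cv2.COLOR_RGB2HSV)
roi=np.zeros((480,640),bool); roi[20:235,280:350]=1
Z=W[...,2]
for k in H:
    m=(roi&hm(hsv,H[k])&(abs(Z-69.6)<1.5)).astype(np.uint8)
    n,lab,st,ce=cv2.connectedComponentsWithStats(m); i=1+st[1:,4].argmax(); T=W[lab==i]
    print(k,st[i,4],T.mean(0).round(1),circ(T[:,:2]))
# pink pots positions
for i,b in enumerate(manip.look_for('scene','pot_blue_mid')[:0]): pass
pp,W2,h2,ok=cloud('scene')
m=(h2[...,0]>160)&(h2[...,0]<174)&(h2[...,1]>100)&(W2[...,2]>50)&(W2[...,2]<80)
n,lab,st,ce=cv2.connectedComponentsWithStats(m.astype(np.uint8))
for i in range(1,n):
    if st[i,4]>60: print('pink',st[i],W2[lab==i].mean(0).round(),W2[lab==i].max(0))
E
```

```text
red 800 [ 469.5 -167.4   69.5] (array([ 469.36373901, -167.58035278]), 18.794477462768555)
yellow 884 [ 529.1 -170.8   69.6] (array([ 528.86846924, -170.66752625]), 18.765348434448242)
green 993 [ 584.  -173.1   69.6] (array([ 583.80810547, -173.11857605]), 18.656524658203125)
blue 1079 [ 642.4 -178.    69.7] (array([ 642.35888672, -178.00997925]), 18.79938507080078)
pink [318 305  30  27 424] [ 735. -123.   60.] [ 750.77442271 -103.60621514   64.00975814]
pink [124 333  33  30 506] [ 684. -352.   60.] [ 699.19423511 -333.67217896   63.68484725]
```

```bash
python3 -m inch '{"travel":[[0,0.7,-5],[0,0.7,-10],[0,0.7,-15],[0,0.7,-20],[0,0.7,-23],[0,0.7,-25],[0,0.7,-26],[0,0.7,-26],[0,0.7,-26],[0,0.7,-26]],"turn":[[0,0,0],[0,0,0],[0,0,0],[0,0,0],[0,0,0],[0,0,0],[0,0,0],[0,0,0],[0,0,0],[0,0,0]],"grip":[1,1,1,1,1,1,1,0.1,-1,-1]}' 18
```

```text
clock: 3.7
eef_pos: [469.5, -168.5, 41.2]
eef_rot: [3.141, -0.001, -0.054]
wrist_force: [0.2, 0.2, 0.2]
finger_gap: 67.4
```

```bash
python3 -m inch '{"travel":[[0,0.05,-0.1],[0,0.05,-0.1],[0,0.05,-0.1],[0,0.05,-0.1],[0,0.05,-0.1]],"turn":[[0,0,0],[0,0,0],[0,0,0],[0,0,0],[0,0,0]],"grip":[-1,-1,-1,-1,-1]}' 18
```

```text
clock: 4.32
eef_pos: [469.5, -168.1, 40.2]
eef_rot: [3.141, -0.001, -0.054]
wrist_force: [-1.0, -0.2, 0.7]
finger_gap: 37.3
```

```bash
python3 -m inch '{"travel":[[0,0,2],[0,0,5],[0,0,8],[0.5,1,9.5],[2.5,5,10],[5,10,10],[7,15,10],[9,20,10],[11,25,10],[13,29.5,10]],"turn":[[0,0,0],[0,0,0],[0,0,0],[0,0,0],[0,0,1],[0,0,2],[0,0,3],[0,0,3.9],[0,0,3.9],[0,0,3.9]],"grip":[-1,-1,-1,-1,-1,-1,-1,-1,-1,-1]}'
```

```text
clock: 5.58
eef_pos: [599.6, 129.6, 139.4]
eef_rot: [3.141, -0.0, 0.015]
wrist_force: [0.1, -0.0, -0.6]
finger_gap: 37.1
```

```bash
python3 -m inch '{"travel":[[0.8,1.5,0],[1.6,3,0],[1.6,3,0]],"turn":[[0,0,0],[0,0,0],[0,0,0]],"grip":[-1,-1,-1]}'
python3 - <<'E'
from h import *
p,W,hsv,ok=cloud('wrist'); cv2.imwrite('pics/w2.png',p[:,:,::-1]); np.savez('w2.npz',p=p,W=W)
p,_=manip.camera('side'); cv2.imwrite('pics/s2.png',p[:,:,::-1])
E
```

```text
clock: 5.95
eef_pos: [615.3, 161.0, 138.3]
eef_rot: [3.141, 0.001, 0.017]
wrist_force: [-0.2, -0.8, -1.0]
finger_gap: 37.1
```

View pics/w2.png

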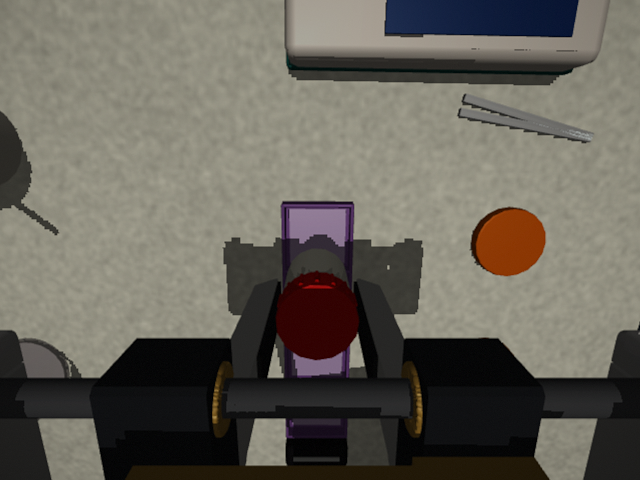

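View pics/s2.png

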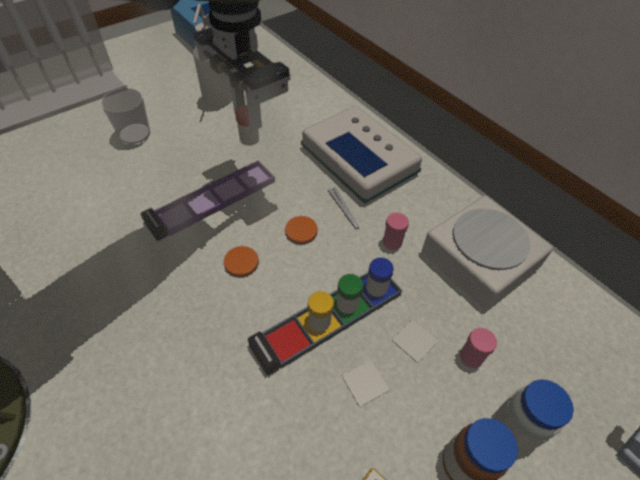

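The red pot hangs upright between the fingers over the far compartment, and the red mat is now bare in the carrier. This view is centred on the tray, so I'll refine its pose from it.

```bash
python3 - <<'E'
from h import *
f=np.load('w2.npz'); p,W=f['p'],f['W']; Z=W[...,2]
hsv=cv2.cvtColor(p,cv2.COLOR_RGB2HSV)
roi=np.zeros((480,640),bool); roi[195:262,270:365]=1
pur=roi&(hsv[...,0]>125)&(hsv[...,0]<165)&(hsv[...,1]>30)
A=W[pur&(Z>10)&(Z<22)]; print(len(A),np.percentile(A[:,2],[10,50,90]),A.min(0),A.max(0))
for v in (215,225,235): 
    q=W[v][pur[v]]; print(v,q[:,1].min(),q[:,1].max(),q[:,0].mean())
E
```

```text
795 [11.93865656 17.2756274  18.47142301] [593.7556672  130.41505371  10.0168343 ] [644.85330438 190.27823125  19.82185765]
215 130.79460121750236 189.9964103608658 632.7402498457967
225 131.34903962161133 189.1845723875889 624.0262747857024
235 131.07372347467367 189.36140718496725 615.2270822250969
```

```bash
python3 -m inch '{"travel":[[0,0,-3],[0,-0.05,-6],[0,-0.05,-8],[0,-0.05,-9],[0,-0.05,-9.4],[0,-0.05,-9.6],[0,-0.05,-9.6]],"turn":[[0,0,0],[0,0,0],[0,0,0],[0,0,0],[0,0,0],[0,0,0],[0,0,0]],"grip":[-1,-1,-1,-1,-1,-1,-1]}'
```

```text
clock: 6.92
eef_pos: [615.4, 159.2, 43.3]
eef_rot: [3.141, -0.0, 0.015]
wrist_force: [0.4, -0.6, 0.2]
finger_gap: 37.3
```

```bash
python3 -m inch '{"travel":[[0,0.05,-0.2],[0,0.05,-0.4],[0,0.05,-0.5],[0,0.05,-0.55],[0,0.05,-0.55]],"turn":[[0,0,0],[0,0,0],[0,0,0],[0,0,0],[0,0,0]],"grip":[-1,-1,-1,-1,-1]}'
```

```text
clock: 7.55
eef_pos: [615.6, 159.7, 38.2]
eef_rot: [3.141, -0.001, 0.015]
wrist_force: [-0.9, -0.1, 4.9]
finger_gap: 37.1
```

Contact with the floor is at about 5 N. I'll release and rise.

```bash
python3 -m inch '{"travel":[[0,0,0],[0,0,0],[0,0,0],[0,0,0],[0,0,2],[0,0,5],[0,0,8],[0,0,10],[-1,-3,11],[-2,-6,11]],"turn":[[0,0,0],[0,0,0],[0,0,0],[0,0,0],[0,0,0],[0,0,0],[0,0,0],[0,0,0],[0,0,0],[0,0,0]],"grip":[0.5,0.5,0.5,0.5,0.5,0.5,0.5,0.5,0.5,0.5]}'
python3 - <<'E'
from h import *
p,W,hsv,ok=cloud('side'); cv2.imwrite('pics/s3.png',p[:,:,::-1])
p,W,hsv,ok=cloud('scene'); cv2.imwrite('pics/c3.png',p[:,:,::-1])
m=hm(hsv,H['red'])&ok&(abs(W[...,2]-66)<2.5)&(abs(W[...,1]-160)<60); print(m.sum(),W[m].mean(0), circ(W[m][:,:2]))
E
```

```text
clock: 8.8
eef_pos: [595.8, 99.2, 150.8]
eef_rot: [3.141, -0.004, 0.016]
wrist_force: [0.4, 0.5, -0.3]
finger_gap: 70.1
226 [614.63448379 158.62142397  65.47172937] (array([613.97625732, 158.86936951]), 19.518232345581055)
```

View pics/c3.png

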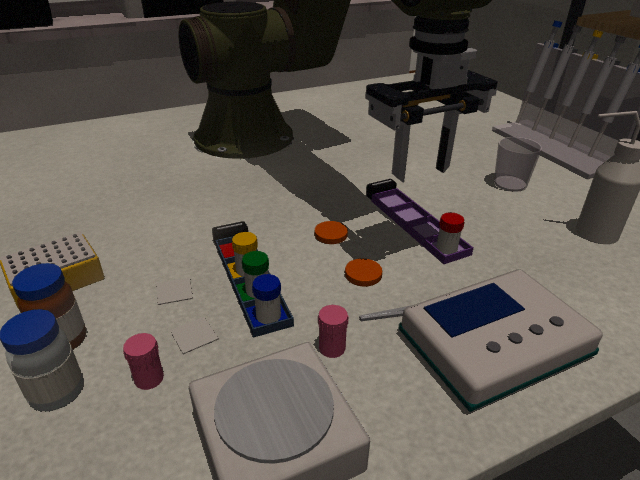

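Red stands upright in the far compartment, at pixel (450,232). Yellow is next.

```bash
python3 -m inch '{"travel":[[-1,-4,0],[-2,-8,0],[-3.3,-13,0],[-4.5,-18,0],[-5.7,-23,0],[-6.4,-26,0],[-6.7,-27,0],[-6.7,-27,-2],[-6.7,-27,-4],[-6.7,-27,-4]],"turn":[[0,0,0],[0,0,-1],[0,0,-2],[0,0,-3],[0,0,-4],[0,0,-4],[0,0,-4],[0,0,-4],[0,0,-4],[0,0,-4]],"grip":[0.8,0.8,0.8,0.8,0.8,0.8,0.8,0.8,0.8,0.8]}'
```

```text
clock: 10.15
eef_pos: [528.3, -171.2, 109.5]
eef_rot: [3.142, -0.0, -0.056]
wrist_force: [-0.4, 0.4, 0.3]
finger_gap: 84.5
```

```bash
python3 -m inch '{"travel":[[0,0,-3],[0,0,-5],[0,0,-6.5],[0,0,-6.9],[0,0,-6.9],[0,0,-6.9],[0,0,-6.9],[0,0,-6.9],[0,0,-6.9],[0,0,-6.9]],"turn":[[0,0,0],[0,0,0],[0,0,0],[0,0,0],[0,0,0],[0,0,0],[0,0,0],[0,0,0],[0,0,0],[0,0,0]],"grip":[0.8,0.8,0.8,0.8,0.8,-1,-1,-1,-1,-1]}' 18
```

```text
clock: 11.4
eef_pos: [528.3, -171.2, 40.5]
eef_rot: [3.142, -0.0, -0.056]
wrist_force: [0.3, 1.0, 0.6]
finger_gap: 37.9
```

```bash
python3 -m inch '{"travel":[[0,0,0],[0,0,0],[0,0,2],[0,0,5],[0,0,8],[0,1,10],[0.5,5,10],[1,10,10],[1.5,15,10],[2,20,10]],"turn":[[0,0,0],[0,0,0],[0,0,0],[0,0,0],[0,0,0],[0,0,0],[0,0,1],[0,0,2],[0,0,3],[0,0,4]],"grip":[-1,-1,-1,-1,-1,-1,-1,-1,-1,-1]}'
python3 -m inch '{"travel":[[0.2,4,0],[0.5,8,0],[0.9,11,0],[1,13,0],[1,13.3,0],[1,13.3,-2],[1,13.3,-4],[1,13.3,-4],[1,13.3,-4]],"turn":[[0,0,0],[0,0,0],[0,0,0],[0,0,0],[0,0,0],[0,0,0],[0,0,0],[0,0,0],[0,0,0]],"grip":[-1,-1,-1,-1,-1,-1,-1,-1,-1]}'
```

```text
clock: 12.65
eef_pos: [548.2, 30.4, 140.5]
eef_rot: [3.142, -0.0, 0.015]
wrist_force: [-0.4, -0.2, -0.6]
finger_gap: 37.5
clock: 13.78
eef_pos: [558.7, 162.9, 101.4]
eef_rot: [-3.141, -0.001, 0.014]
wrist_force: [0.1, -0.5, -0.7]
finger_gap: 37.2
```

```bash
python3 -m inch '{"travel":[[-0.05,-0.3,-2],[-0.05,-0.3,-4],[-0.05,-0.3,-5],[-0.05,-0.3,-5.6],[-0.05,-0.3,-6],[-0.05,-0.3,-6.2],[-0.05,-0.3,-6.3],[-0.05,-0.3,-6.3]],"turn":[[0,0,0],[0,0,0],[0,0,0],[0,0,0],[0,0,0],[0,0,0],[0,0,0],[0,0,0]],"grip":[-1,-1,-1,-1,-1,-1,-1,-1]}'
```

```text
clock: 14.78
eef_pos: [558.2, 159.9, 38.6]
eef_rot: [-3.141, -0.002, 0.014]
wrist_force: [0.0, 0.1, -0.3]
finger_gap: 37.4
```

```bash
python3 -m inch '{"travel":[[0,0,-0.05],[0,0,-0.1],[0,0,-0.1]],"turn":[[0,0,0],[0,0,0],[0,0,0]],"grip":[-1,-1,-1]}'
```

```text
clock: 15.15
eef_pos: [558.6, 160.0, 38.4]
eef_rot: [-3.141, -0.003, 0.014]
wrist_force: [-2.5, -0.7, 7.2]
finger_gap: 37.4
```

```bash
python3 -m inch '{"travel":[[0,0,0],[0,0,0],[0,0,0],[0,0,0],[0,0,2],[0,0,5],[0,0,8],[0,0,10],[0.2,-3,10],[0.3,-6,10]],"turn":[[0,0,0],[0,0,0],[0,0,0],[0,0,0],[0,0,0],[0,0,0],[0,0,0],[0,0,0],[0,0,0],[0,0,0]],"grip":[0.5,0.5,0.5,0.5,0.5,0.5,0.5,0.5,0.5,0.5]}'
python3 -m inch '{"travel":[[0.2,-4,0],[0.6,-8,0],[1,-13,0],[1.5,-18,0],[2,-23,0],[2.2,-26,0],[2.2,-27.3,0],[2.2,-27.3,-2],[2.2,-27.3,-3],[2.2,-27.3,-3]],"turn":[[0,0,0],[0,0,-1],[0,0,-2],[0,0,-3],[0,0,-4],[0,0,-4],[0,0,-4],[0,0,-4],[0,0,-4],[0,0,-4]],"grip":[0.8,0.8,0.8,0.8,0.8,0.8,0.8,0.8,0.8,0.8]}'
python3 - <<'E'
from h import *
p,W,hsv,ok=cloud('scene'); cv2.imwrite('pics/c4.png',p[:,:,::-1])
E
```

```text
clock: 16.4
eef_pos: [561.6, 99.4, 138.6]
eef_rot: [-3.141, -0.003, 0.015]
wrist_force: [-0.1, 0.3, -0.2]
finger_gap: 70.4
clock: 17.65
eef_pos: [583.4, -172.8, 108.1]
eef_rot: [-3.141, -0.002, -0.054]
wrist_force: [0.1, 1.0, 1.0]
finger_gap: 84.5
```

View pics/c4.png

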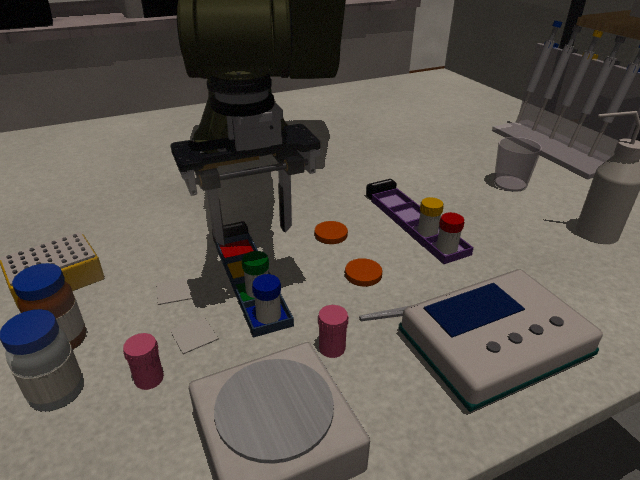

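Yellow and red both stand upright in their compartments. The gripper is over green.

```bash
python3 -m inch '{"travel":[[0,0,-3],[0,0,-5],[0,0,-6.5],[0,0,-6.8],[0,0,-6.8],[0,0,-6.8],[0,0,-6.8],[0,0,-6.8],[0,0,-6.8],[0,0,-6.8]],"turn":[[0,0,0],[0,0,0],[0,0,0],[0,0,0],[0,0,0],[0,0,0],[0,0,0],[0,0,0],[0,0,0],[0,0,0]],"grip":[0.8,0.8,0.8,0.8,0.8,-1,-1,-1,-1,-1]}' 18
```

```text
clock: 18.95
eef_pos: [583.8, -173.0, 40.8]
eef_rot: [-3.141, -0.003, -0.054]
wrist_force: [-0.6, 0.4, 0.6]
finger_gap: 37.8
```

```bash
python3 -m inch '{"travel":[[0,0,0],[0,0,0],[0,0,2],[0,0,5],[0,0,8],[-0.3,1,10],[-1.3,5,10],[-2.6,10,10],[-3.9,15,10],[-5.2,20,10]],"turn":[[0,0,0],[0,0,0],[0,0,0],[0,0,0],[0,0,0],[0,0,0],[0,0,1],[0,0,2],[0,0,3],[0,0,4]],"grip":[-1,-1,-1,-1,-1,-1,-1,-1,-1,-1]}'
python3 -m inch '{"travel":[[-1,4,0],[-2,8,0],[-2.8,11,0],[-3.1,12.8,0],[-3.1,12.9,0],[-3.1,12.9,-2],[-3.1,12.9,-4],[-3.1,12.9,-4],[-3.1,12.9,-4]],"turn":[[0,0,0],[0,0,0],[0,0,0],[0,0,0],[0,0,0],[0,0,0],[0,0,0],[0,0,0],[0,0,0]],"grip":[-1,-1,-1,-1,-1,-1,-1,-1,-1]}'
```

```text
clock: 20.2
eef_pos: [530.8, 29.0, 141.4]
eef_rot: [-3.141, -0.003, 0.016]
wrist_force: [0.5, -0.5, -0.8]
finger_gap: 37.5
clock: 21.32
eef_pos: [500.3, 157.5, 102.2]
eef_rot: [-3.141, -0.004, 0.016]
wrist_force: [-0.4, 0.3, 0.1]
finger_gap: 37.3
```

```bash
python3 -m inch '{"travel":[[0.05,0.1,-2],[0.05,0.1,-4],[0.05,0.1,-5],[0.05,0.1,-5.6],[0.05,0.1,-6],[0.05,0.1,-6.2],[0.05,0.1,-6.35],[0.05,0.1,-6.35],[0.05,0.1,-6.4]],"turn":[[0,0,0],[0,0,0],[0,0,0],[0,0,0],[0,0,0],[0,0,0],[0,0,0],[0,0,0],[0,0,0]],"grip":[-1,-1,-1,-1,-1,-1,-1,-1,-1]}'
```

```text
clock: 22.45
eef_pos: [501.1, 158.5, 38.8]
eef_rot: [-3.141, -0.005, 0.016]
wrist_force: [-2.2, -1.8, 8.6]
finger_gap: 37.6
```

```bash
python3 -m inch '{"travel":[[0,0,0],[0,0,0],[0,0,0],[0,0,0],[0,0,2],[0,0,5],[0,0,8],[0,0,10],[1,-3,10],[2,-6,10]],"turn":[[0,0,0],[0,0,0],[0,0,0],[0,0,0],[0,0,0],[0,0,0],[0,0,0],[0,0,0],[0,0,0],[0,0,0]],"grip":[0.5,0.5,0.5,0.5,0.5,0.5,0.5,0.5,0.5,0.5]}'
python3 -m inch '{"travel":[[2,-4,0],[4,-8,0],[6,-12,0],[8,-16,0],[10,-20,0],[12,-24,0],[12.2,-27.6,0],[12.2,-27.6,-2],[12.2,-27.6,-3],[12.2,-27.6,-3]],"turn":[[0,0,0],[0,0,-1],[0,0,-2],[0,0,-3],[0,0,-4],[0,0,-4],[0,0,-4],[0,0,-4],[0,0,-4],[0,0,-4]],"grip":[0.8,0.8,0.8,0.8,0.8,0.8,0.8,0.8,0.8,0.8]}'
```

```text
clock: 23.7
eef_pos: [521.3, 98.0, 139.0]
eef_rot: [-3.141, -0.005, 0.016]
wrist_force: [0.0, 0.1, 0.7]
finger_gap: 70.4
clock: 24.95
eef_pos: [642.9, -176.8, 107.9]
eef_rot: [-3.14, -0.003, -0.052]
wrist_force: [-0.3, 0.2, -0.1]
finger_gap: 84.2
```

```bash
python3 -m inch '{"travel":[[0,-0.1,-3],[0,-0.1,-5],[0,-0.1,-6.5],[0,-0.1,-6.8],[0,-0.1,-6.8],[0,-0.1,-6.8],[0,-0.1,-6.8],[0,-0.1,-6.8],[0,-0.1,-6.8],[0,-0.1,-6.8]],"turn":[[0,0,0],[0,0,0],[0,0,0],[0,0,0],[0,0,0],[0,0,0],[0,0,0],[0,0,0],[0,0,0],[0,0,0]],"grip":[0.8,0.8,0.8,0.8,0.8,-1,-1,-1,-1,-1]}' 18
python3 - <<'E'
from h import *
p,W,hsv,ok=cloud('side'); cv2.imwrite('pics/s5.png',p[:,:,::-1])
E
```

```text
clock: 26.2
eef_pos: [642.9, -177.7, 39.9]
eef_rot: [-3.14, -0.003, -0.052]
wrist_force: [-0.8, -0.3, 0.8]
finger_gap: 37.9
```

View pics/s5.png

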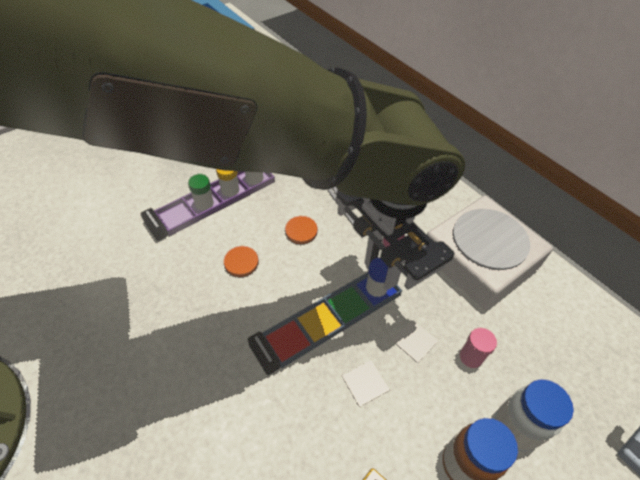

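Green stands beside yellow, at (201,190), and blue is held. The last compartment is at about (444,158).

```bash
python3 -m inch '{"travel":[[0,0,0],[0,0,0],[0,0,2],[0,0,5],[0,0,8],[-1,1,10],[-4,5,10],[-7,9.5,10],[-10,14,10],[-13,18.5,10]],"turn":[[0,0,0],[0,0,0],[0,0,0],[0,0,0],[0,0,0],[0,0,0],[0,0,1],[0,0,2],[0,0,3],[0,0,3.9]],"grip":[-1,-1,-1,-1,-1,-1,-1,-1,-1,-1]}'
python3 -m inch '{"travel":[[-2,4,0],[-4,8,0],[-6,12,0],[-6.9,14.5,0],[-6.9,15,0],[-6.9,15.1,-2],[-6.9,15.1,-4],[-6.9,15.1,-4],[-6.9,15.1,-4]],"turn":[[0,0,0],[0,0,0],[0,0,0],[0,0,0],[0,0,0],[0,0,0],[0,0,0],[0,0,0],[0,0,0]],"grip":[-1,-1,-1,-1,-1,-1,-1,-1,-1]}'
```

```text
clock: 27.5
eef_pos: [512.0, 8.5, 141.4]
eef_rot: [-3.14, -0.005, 0.016]
wrist_force: [1.3, 0.4, -0.5]
finger_gap: 37.3
clock: 28.62
eef_pos: [443.8, 159.2, 102.4]
eef_rot: [-3.14, -0.006, 0.016]
wrist_force: [0.5, 0.5, -0.2]
finger_gap: 37.2
```

```bash
python3 -m inch '{"travel":[[0.03,-0.1,-2],[0.03,-0.1,-4],[0.03,-0.1,-5],[0.03,-0.1,-5.6],[0.03,-0.1,-6],[0.03,-0.1,-6.2],[0.03,-0.1,-6.35],[0.03,-0.1,-6.4],[0.03,-0.1,-6.4]],"turn":[[0,0,0],[0,0,0],[0,0,0],[0,0,0],[0,0,0],[0,0,0],[0,0,0],[0,0,0],[0,0,0]],"grip":[-1,-1,-1,-1,-1,-1,-1,-1,-1]}'
```

```text
clock: 29.75
eef_pos: [444.1, 158.2, 38.5]
eef_rot: [-3.14, -0.007, 0.016]
wrist_force: [0.1, 0.2, -0.4]
finger_gap: 37.3
```

```bash
python3 -m inch '{"travel":[[0,0,-0.05],[0,0,-0.1],[0,0,-0.1]],"turn":[[0,0,0],[0,0,0],[0,0,0]],"grip":[-1,-1,-1]}'
```

```text
clock: 30.12
eef_pos: [444.3, 158.3, 37.8]
eef_rot: [-3.14, -0.007, 0.016]
wrist_force: [-0.8, -1.2, 4.8]
finger_gap: 36.9
```

```bash
python3 -m inch '{"travel":[[0,0,0],[0,0,0],[0,0,0],[0,0,0],[0,0,2],[0,0,5],[0,0,8],[0,0,12],[0,-3,14],[0,-6,16]],"turn":[[0,0,0],[0,0,0],[0,0,0],[0,0,0],[0,0,0],[0,0,0],[0,0,0],[0,0,0],[0,0,0],[0,0,0]],"grip":[0.5,0.5,0.5,0.5,0.5,0.5,0.5,0.5,0.5,0.5]}'
python3 -m inch '{"travel":[[0,-5,2],[0,-10,5],[0,-13,8],[0,-15,10],[0,-15,10],[0,-15,10]],"turn":[[0,0,0],[0,0,0],[0,0,0],[0,0,0],[0,0,0],[0,0,0]],"grip":[0.5,0.5,0.5,0.5,0.5,0.5]}'
python3 - <<'E'
from h import *
for n in ('scene','side','wrist'):
    p,W,hsv,ok=cloud(n); cv2.imwrite(f'pics/{n}9.png',p[:,:,::-1])
    for k in H:
        m=hm(hsv,H[k])&ok&(abs(W[...,2]-67)<4)&(abs(W[...,1]-160)<40)&(abs(W[...,0]-530)<130)
        if m.sum()>30: print(n,k,m.sum(),W[m].mean(0).round(1),circ(W[m][:,:2]))
E
```

```text
clock: 31.38
eef_pos: [444.2, 97.7, 198.6]
eef_rot: [-3.14, -0.008, 0.017]
wrist_force: [0.3, -0.0, -0.0]
finger_gap: 70.3
clock: 32.12
eef_pos: [443.9, -51.7, 297.7]
eef_rot: [-3.139, -0.006, 0.017]
wrist_force: [0.4, 0.1, 0.2]
finger_gap: 70.2
scene red 235 [615.  158.5  65.4] (array([612.74938965, 159.5473938 ]), 20.037742614746094)
scene yellow 208 [559.1 158.5  65.5] (array([557.46343994, 160.60072327]), 20.229001998901367)
scene green 152 [501.  157.9  65.8] (array([501.4395752 , 158.85700989]), 19.320112228393555)
scene blue 148 [444.6 157.4  65.6] (array([443.46130371, 159.72525024]), 20.836153030395508)
side red 195 [613.2 156.6  66.7] (array([613.3460083 , 157.37550354]), 17.998924255371094)
side yellow 81 [567.6 153.   66.4] (array([565.01623535, 155.4616394 ]), 16.403297424316406)
side green 159 [503.4 153.8  66.7] (array([503.09588623, 155.13345337]), 16.710256576538086)
side blue 65 [434.9 157.8  66.8] (array([439.5397644 , 156.99690247]), 14.392784118652344)
wrist red 1233 [614.6 159.2  67.7] (array([614.77020264, 159.40638733]), 19.371633529663086)
wrist yellow 1129 [558.9 159.2  67.6] (array([558.76617432, 160.27230835]), 19.538501739501953)
wrist green 929 [501.5 157.8  67.6] (array([501.21118164, 157.93751526]), 18.705188751220703)
wrist blue 872 [444.8 157.3  67.5] (array([444.79043579, 158.15394592]), 19.36294174194336)
```

View pics/scene9.png

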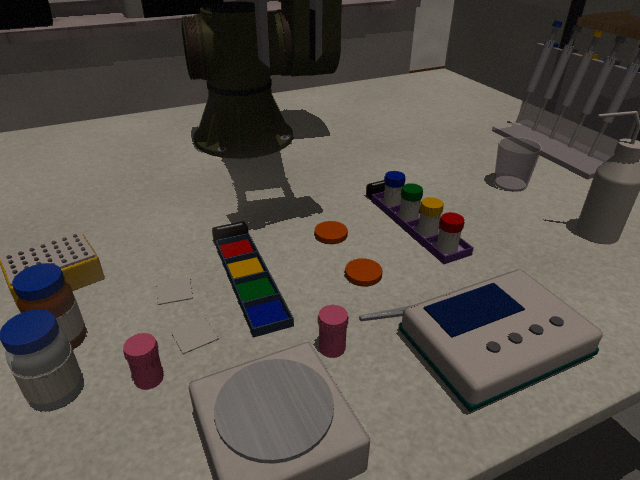

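View pics/wrist9.png

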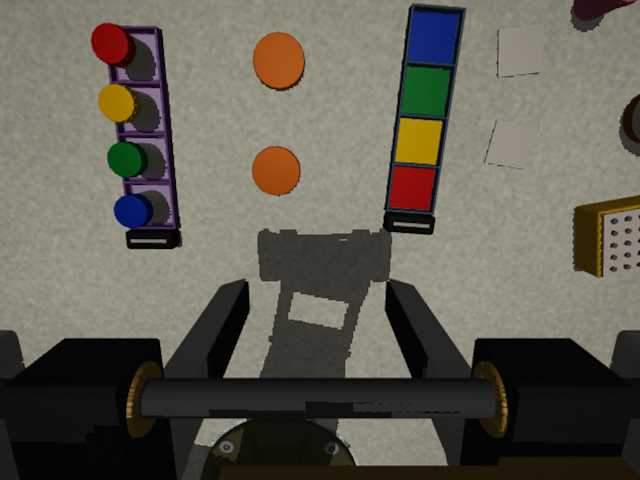

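From the purple tray's handle the order is blue (395,188), green, yellow, red (450,232). All four stand upright within about 2 mm of their compartment centres. The carrier mats from its handle read red, yellow, green, blue, so the order is reversed as asked. I'll hand in.

```bash
python3 - <<'E'
from cell import manip
print(manip.read_state()['clock']); print(manip.sign_off())
E
```

```text
32.275
the job is handed in; nothing more can be done
None
```

All four pots are now in the purple tray in reverse order: blue next to the handle, then green, yellow, and red furthest away. I lowered each one until it touched the floor of its compartment (about 5–9 N at the wrist), then let go. I handed in at 32.3 s with the arm well clear.

- **Position:** in the last scene and wrist pictures all four pots stand upright, within about 2 mm of their compartment centres. The cap tops measured at the right height for pots resting on the floor.
- **Disagreement:** the side camera put the yellow pot up to about 9 mm and the blue pot about 10 mm off along the row. It saw only a small part of those two caps, so I relied on the other two cameras, which agreed.
- **Look-alikes:** the pink pots and white mats were not touched.

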